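# Seat a vial rack on a shaker and lock it with the over-centre clamp

## Robot

A 6-joint arm with a two-finger parallel gripper is mounted at the origin on a cart in front of the work surface, level with it; the furniture and walls round the work are solid. World frame = base frame: x ahead of the robot, y to its left, z up, the work surface at z = 0. Lengths are in mm, angles in degrees, forces in N, time in s.
With the tool pointing down it reaches from about 350 to 850 mm from the base axis. Payload 8.1 kg.
Tool frame: the origin (TCP) lies midway between the tips of the shut fingers; the grasp point (between the pads) lies 19 mm behind it; z points along the fingers, y is the line along which they close (so a half turn about z gives the same grasp; the last joint's range is limited). The gripper opens to 85 mm and grips with 20 to 120 N. Pads are 22 mm wide; open, the fingers measure 114 mm over their backs; the gripper's body (76 mm by 85 mm) begins 54 mm behind the grasp point. The pads swing forward as they close: fully open they stand 13 mm farther back than shut.
Start: joints at [-69.236, 7.471, 85.268, -0, 87.261, -4.893], TCP at [259.81, -540.837, 231.292] pointing down, gripper open.
Joint ranges: [-169.43, 169.43], [-51.17, 129.36], [1.28, 143.12], [-76.62, 256.62], [0, 156.53], [-152.29, 152.29]. Speed limits (degrees/s): [136.94, 136.94, 159.86, 180, 180, 180].

## Interface

Orientations are given as [roll, pitch, yaw] about the fixed x, y, z axes, in that order (R = Rz(yaw) Ry(pitch) Rx(roll)).
In Python, from bench import sense, snapshot, camera_params, hand_in, masks_of, pinpoint gives the robot as it stands.
- The arm moves only by the tool step_arm, never from a script. Its argument "targets" is a list of rows, each an object with "angular": the turn, a rotation vector about the tool's x, y, z scaled (see below), a list of three; "dp": the shift along the tool's x, y, z scaled (see below), a list of three; "fingers": the closure, from 0 (fully open) to 1 (shut). A call has exactly 8 rows; each row is the pose to reach, as a shift and turn from the pose commanded when the call began, along the tool's axes at that moment, turning the shorter way round; what a row does not reach only later rows make up. The controller multiplies each number of a shift by 0.2 m and each number of a turn by 180 degrees. A row lasts 1/8 s, in which the tool goes at most 62.5 mm and 10.7 degrees, less where a joint would pass 70% of its speed; a pose out of reach is approached as far as the arm can. A call with a number of a shift or a turn outside -1 to 1 is refused whole. A call with a gripper value outside its range is refused whole. The fingers move at their own pace and stop on an object; "newtons" is the grip in N (left out, the last holds). Time passes only in rows, so rows that repeat a pose let the fingers close, or fill a call up. It gives the time, the measured TCP pose, the force, the opening and the grip force at its end, in the units of the state.
- sense(): the state, without advancing time (a new reading comes with each control period).
- snapshot(name): name is "side" or "top"; returns the picture (480x640x3 uint8, blue, green, red); there is no depth.
- camera_params(name): a dict with "vfov" (degrees; the focal length in pixels is half the picture's height over the tangent of half this angle, whatever the lens; pixels are square), "cx", "cy" (the principal point, pixels), "R" (3x3) and "t" (3): a world point X has camera coordinates R X + t. Camera axes: x right, y down, z forward; pixel columns grow to the right and rows downward; lengths in mm; the calibration is good to about 2 mm. A picture is of the moment at which its call begins. camera_params takes no time and is no camera call.
- hand_in(): hands the job in; it is judged then, once.
Trained networks look in the newest picture that a camera, given by its name, has taken for a name from the list of things; names that differ only in an ending like _2 or _b are one class to them, and where a whole thing is asked for, a point or a joint stands for the part that bears it (a point fixed in the world has none). Each returns a list of dicts, best first, with "conf" (0 to 1); they miss things now and then, are a little off and sometimes report something else, mostly with a low value. They report only what shows in the picture. A call takes as long as a camera call. They do not tell look-alikes from the thing itself.
- masks_of(camera, label): "pixels" (480x640 bool, what is visible of it) and "at" ([column, row] in pixels, amid what is visible of it).
- pinpoint(camera, label): "at" ([column, row] in pixels: a listed point, or the origin of a listed thing).
The state is a dict: "time": time; "joint_pos": joint angles; "qd": joint speeds; "joint_efforts": joint torques, N m; "tool_pos": TCP position; "tcp_rot": TCP orientation; "ft_force": force on the tool from outside, world axes, zero at the start; "wrist_torque": the same for the moment, N m; "finger_gap": finger opening in mm; "grip_force": force on a finger pad.
Only numpy, scipy, OpenCV 4.12 (cv2) and the standard library are available. Lean on these libraries where they do the work, as an engineer would, in place of code of your own. Each camera call takes 0.05 s, during which the arm holds its last target. There are 200 camera calls.

## Task

Make the vial shaker ready to run: gently push the blue vial rack along the carriage with the fingertips until it is fully home against the end stop, then push the clamp's red handle outward and down, past its dead point, until it snaps over and stays locked with the rubber pad pressing on the vial caps. Slide the rack, do not lift or tip it, seat it before you close the clamp, and leave the other things on the bench alone.

Things in the scene. Friction and masses are not known exactly. Their poses are not given: they have to be found in the camera images.
- shaker: White vial shaker, fixed, 90 x 180 mm; on it an aluminium carriage 204 mm long. Origin on the bench under its middle; x away from the robot, y along the carriage to the clamp (left). Mat, on which the rack slides, at z 75 mm. Rails (tops z 88 mm, 62 mm apart inside) along y -98 to 18 mm; open at the -y end; upright end stop at y 20 mm (top z 100 mm), toggle clamp behind it, all at x 0.
- vial_rack: Loose blue rack with 12 capped vials, 56 (x) x 72 (y) mm, 0.2 kg; block 28 mm tall, caps to 40 mm. Origin in the middle of its underside; y as the shaker's. It stands between the rails (3 mm play a side), 12 to 40 mm short of the end stop, and slides on the mat with 0.7 to 2 N.
- rack_seat (a point): Point on the mat where the rack's origin lies when the rack touches the end stop; axes as the shaker's. It is 36 mm from the stop and in the middle between the rails.
- clamp_hinge (a point): Fixed pivot of the clamp's red handle, at x = 0, y = 84 mm, z = 131 mm of the shaker; axes as the shaker's. The handle turns about the shaker's x axis.
- handle_grip (a point): Point on the middle line of the red handle grip, 65 mm from the pivot. The grip is a round bar 17 mm thick, from 32 to 90 mm from the pivot.
- clamp_handle (a joint): Red handle's angle, rad. 0 (open): 77 deg above level, leaning outward (shaker +y), arm raised; grows as it is pushed outward and down (elevation = 77 deg - angle). From about 0.6 the sprung pad meets the caps: up to 7 N at handle_grip. Dead point 1.08, then it snaps to its stop at 1.257 (5 deg above level) and stays locked; let go before that, it springs back. Starts 0 to 0.25.
- clamp_pad: Black rubber pad, 50 (x) x 26 (y) mm, on a sprung spindle at the end of the clamp arm; origin in the middle of its underside. Locked on a rack that is home, it presses on the middle of the vial caps with 30 to 45 N.
- septa_jar: Bystander: small white-capped jar of septa, 46 mm across, 36 mm tall. Origin in the middle of its underside.
- vial_a: Bystander: red-capped white sample vial, 28 mm across, 96 mm tall. Origin in the middle of its underside.
- vial_b: Bystander: a second red-capped white sample vial, 28 mm across, 96 mm tall. Origin in the middle of its underside.
- steel_dish: Bystander: shallow steel dish with brass ferrules, 63 mm across, 11 mm tall. Origin in the middle of its underside.
- logbook: Bystander: blue spiral-bound log book lying flat, 148 x 108 x 14 mm. Origin in the middle of its underside.
- label_tape: Bystander: roll of white label tape lying flat, 66 mm across, 18 mm tall. Origin in the middle of its underside.
- spanner_1: Bystander: small open-ended spanner lying flat, 122 x 24 x 4 mm. Origin in the middle of its underside.
Mind the look-alikes: they are no part of the job. Of the things shaped like the vial_rack, the blue one is meant.

How it is judged (in metres and radians):
On the way, in this order (a step that is already met when the one before it is completed fails the run):
1. the rack is home against the end stop while the clamp is still open (y of vial_rack in the frame of rack_seat between -0.004 and 0.004 m and x of vial_rack in the frame of rack_seat between -0.006 and 0.006 m and value of joint clamp_handle below 0.5 rad), for 0.2 s.
2. the handle is past its dead point and locked, the pad presses on the rack (y of vial_rack in the frame of rack_seat between -0.004 and 0.004 m and x of vial_rack in the frame of rack_seat between -0.006 and 0.006 m and value of joint clamp_handle above 1.2 rad and contact force between clamp_pad and vial_rack above 12 N), for 0.2 s.
At the end, for the whole second after the job is handed in: The rack stands flat and still within 4 mm of its place against the end stop (6 mm across), the handle joint is beyond 1.2 rad (locked), and the pad presses on the rack with more than 12 N (all of step 2 and angle between vial_rack's own z axis and vertical below 0.04 rad and linear speed of vial_rack below 0.01 m/s); the robot touches nothing.
It fails at once if the rack is lifted more than 8 mm off the carriage (z of vial_rack in the frame of rack_seat above 0.008 m).
It fails at once if the rack is tipped by more than 10 degrees (angle between vial_rack's own z axis and vertical above 0.175 rad).
It fails at once if one of the bystanders (jar, two vials, dish, log book, tape, spanner) is moved by more than 15 mm (distance of any of septa_jar, vial_a, vial_b, steel_dish, logbook, label_tape, spanner_1 from where it was at the start of the episode above 0.015 m).
It fails at once if the fingers press on the rack of glass vials with more than 40 N (contact force between the fingers and vial_rack above 40 N).
It also fails if it takes over 45 s, if anything falls off the work surface, if the arm or the gripper's body presses on something with over 40 N, if the wrist force passes 120 N, or if a joint passes its speed limit or range.

## Working session

There is one attempt and no reset: what is moved stays moved. The work goes in short steps, Python scripts to look and compute and a tool call to move; the robot and the scene stay as the last step left them, time stands still between calls to the robot, and variables do not carry over. Pictures are saved under pics/ and viewed, at most 10 in all, crops included, and the job is handed in when it is done.

Besides the shell and the picture viewer there is one more tool, called after ">>>" as name(argument=value, ...) on one line, values as JSON. step_arm: Moves the arm, as the interface text tells. Its arguments: {"type":"object","properties":{"targets":{"type":"array","items":{"type":"object","properties":{"angular":{"type":"array","items":{"type":"number","minimum":-1,"maximum":1}},"dp":{"type":"array","items":{"type":"number","minimum":-1,"maximum":1}},"fingers":{"type":"number"}}}},"newtons":{"type":"number"}},"required":["targets"]}

```bash
mkdir -p pics; cat > h.py <<'E'
import numpy as np, cv2
from bench import *
def K(n):
    p=camera_params(n); f=240/np.tan(np.radians(p['vfov'])/2)
    return p,f,np.array(p['R']),np.array(p['t'])
def proj(n,X):
    p,f,R,t=K(n); c=R@np.array(X,float)+t
    return np.array([p['cx']+f*c[0]/c[2],p['cy']+f*c[1]/c[2]])
def ray(n,uv):
    p,f,R,t=K(n); d=R.T@np.array([(uv[0]-p['cx'])/f,(uv[1]-p['cy'])/f,1]); return -R.T@t,d
def atz(n,uv,z):
    o,d=ray(n,uv); return o+d*(z-o[2])/d[2]
E
python3 - <<'E'
from h import *
np.set_printoptions(precision=1,suppress=True)
for n in ['side','top']:
    im=snapshot(n); cv2.imwrite(f'pics/{n}0.png',im)
    print(n,K(n)[1],ray(n,(320,240)), camera_params(n)['cx'])
    for l in ['shaker','vial_rack','rack_seat','clamp_hinge','handle_grip','clamp_pad']:
        print(l,[(np.round(d['at']),round(d['conf'],2)) for d in pinpoint(n,l)][:3])
print(sense())
E
```

```text
side 617.4298437911702 (array([ 856.6, -798.8, 1144.2]), array([-0.2,  0.6, -0.8])) 303.6485461934265
shaker [(array([239., 232.]), 0.66)]
vial_rack [(array([235., 220.]), 0.58)]
rack_seat [(array([233., 214.]), 0.55)]
clamp_hinge [(array([236., 163.]), 0.89)]
handle_grip [(array([236., 141.]), 0.71)]
clamp_pad [(array([234., 196.]), 0.71)]
top 569.290084137153 (array([ 343.3,    5.8, 1340.1]), array([ 0.2, -0. , -1. ])) 317.5100183363487
shaker [(array([261., 325.]), 0.91)]
vial_rack [(array([219., 161.]), 0.58), (array([272., 320.]), 0.57), (array([174., 286.]), 0.54)]
rack_seat [(array([266., 319.]), 0.66)]
clamp_hinge [(array([220., 340.]), 0.65), (array([350., 316.]), 0.45)]
handle_grip [(array([208., 340.]), 0.62), (array([221., 337.]), 0.21)]
clamp_pad [(array([261., 323.]), 0.69), (array([203., 341.]), 0.28)]
{'time': 0.7, 'joint_pos': array([-69.2,   7.5,  85.3,  -0. ,  87.3,  -4.9]), 'qd': array([ 0.1, -0. ,  0. ,  0.1,  0. , -0.1]), 'joint_efforts': array([  0. , -56.9, -50.1,   0. ,   0. ,  -0. ]), 'tool_pos': array([ 259.8, -540.9,  231.3]), 'tcp_rot': array([180. ,   0. ,  25.7]), 'ft_force': array([-0.9,  0.2, -0.3]), 'wrist_torque': array([-0.,  0.,  0.]), 'grip_force': 0.0, 'finger_gap': 85.45160408879082}
```

View pics/top0.png

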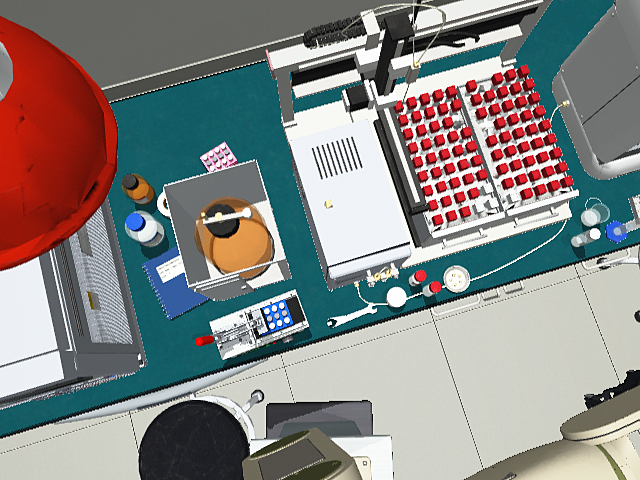

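View pics/side0.png

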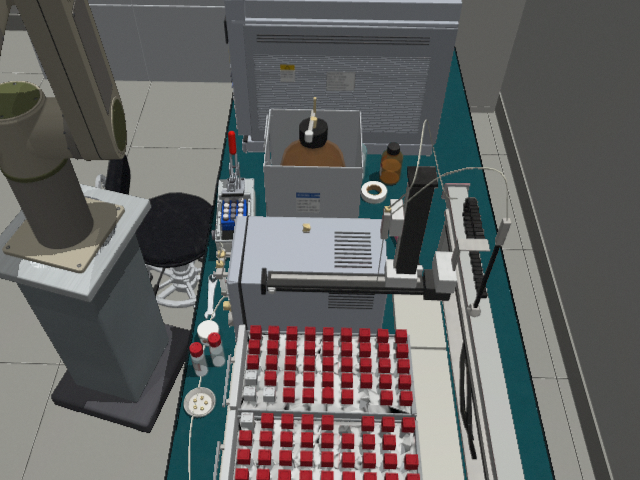

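```bash
python3 - <<'E'
from h import *
from scipy.optimize import least_squares
np.set_printoptions(precision=1,suppress=True)
def tri(a,b):
    r=least_squares(lambda X:np.r_[proj('side',X)-a,proj('top',X)-b],[450,50,80]); return r.x,r.fun
print('hinge',tri((236,163),(220,340))); print('grip',tri((236,141),(208,340)));print('seat',tri((233,214),(266,319)))
print('rack',tri((235,220),(272,320)));print('pad',tri((234,196),(261,323)));print('shaker',tri((239,232),(261,325)))
for n in['side','top']:
    for l in ['vial_rack','shaker','clamp_handle']:
        for d in masks_of(n,l)[:3]:
            m=d['pixels'].astype(np.uint8); print(n,l,d['conf'],d['at'],cv2.minAreaRect(cv2.findNonZero(m)))
E
```

```text
hinge (array([374.7, 205.4, 142.9]), array([-3.4,  0.9, -1.6, -2.5]))
grip (array([374. , 219.7, 199.1]), array([-3.5,  1. , -1.7, -2.6]))
seat (array([410.5, 109.9,  77.8]), array([ 1.6, -0.4,  0.9,  1.3]))
rack (array([412.6, 100.2,  65.7]), array([-0.6,  0.1, -0.3, -0.5]))
pad (array([405.4, 120.2, 124. ]), array([-1.5,  0.4, -0.8, -1.2]))
shaker (array([405.1, 131.5, -13.4]), array([-0.2,  0. , -0.1, -0.1]))
side vial_rack 0.72 [233.8, 211.3] ((234.0, 213.0), (34.0, 26.0), 90.0)
side shaker 0.62 [232.2, 192.3] ((236.8559112548828, 191.58078002929688), (40.83858871459961, 118.81517791748047), 7.594643592834473)
side clamp_handle 0.52 [228.7, 153.0] ((232.54937744140625, 153.981689453125), (46.10772705078125, 8.295392990112305), 88.09085083007812)
top vial_rack 0.85 [218.9, 159.8] ((219.00489807128906, 160.14389038085938), (24.94017219543457, 29.780046463012695), 57.094757080078125)
top vial_rack 0.55 [277.0, 317.3] ((277.71954345703125, 316.0244140625), (27.211950302124023, 24.545080184936523), 69.775146484375)
top shaker 0.95 [248.8, 327.3] ((251.23756408691406, 330.35888671875), (45.75356674194336, 111.48929595947266), 69.02650451660156)
top clamp_handle 0.54 [209.6, 342.6] ((216.71173095703125, 337.9529724121094), (8.243358612060547, 42.62683868408203), 77.47119140625)
```

The top view shows the shaker around (255,325), with the blue rack at (277,317), the clamp to its left and the red grip at (205,341). The white jar, vials, dish and spanner lie to the right, and the log book is above at (175,285). In the side view the rack is at (234,213) and the handle at (232,145). Next I'll fit a shaker model and overlay it.

```bash
cat >> h.py <<'E'
def S(p,X):
    c,s=np.cos(p[2]),np.sin(p[2]); X=np.array(X,float)
    return np.array([p[0]+c*X[0]-s*X[1],p[1]+s*X[0]+c*X[1],X[2]])
E
python3 - <<'E'
from h import *
from scipy.optimize import least_squares
np.set_printoptions(precision=2,suppress=True)
obs=[('side',[0,84,131],(236,163)),('top',[0,84,131],(220,340)),('side',[0,-16,75],(233,214)),('top',[0,-16,75],(266,319)),('side',[0,0,0],(239,232)),('top',[0,0,0],(261,325))]
r=least_squares(lambda p:np.concatenate([proj(n,S(p,X))-u for n,X,u in obs]),[405,128,.36],loss='soft_l1')
p=r.x; print(p,np.degrees(p[2])); print(r.fun)
np.save('p.npy',p)
for n,c,k in[('top',(195,285,120,85),6),('side',(205,120,70,130),5)]:
    im=cv2.imread(f'pics/{n}0.png'); x,y,w,h=c
    im=cv2.resize(im[y:y+h,x:x+w],None,fx=k,fy=k,interpolation=cv2.INTER_CUBIC)
    def L(A,B,col):
        a,b=[tuple(int(v) for v in (proj(n,S(p,X))-[x,y]+.5)*k) for X in(A,B)]; cv2.line(im,a,b,col,1)
    for sx in(-31,31): L([sx,-98,88],[sx,18,88],(0,255,0))
    L([-31,20,100],[31,20,100],(0,255,255))
    L([-31,-98,88],[31,-98,88],(0,255,0))
    for a,b in[((-45,-90),(45,-90)),((45,-90),(45,90)),((45,90),(-45,90)),((-45,90),(-45,-90))]: L([*a,0],[*b,0],(255,0,255))
    for q in(0,.25):
        e=np.radians(77)-q; L([0,84,131],[0,84+90*np.cos(e),131+90*np.sin(e)],(255,255,0))
    cv2.imwrite(f'pics/{n}_ov.png',im)
E
```

```text
[405.43 127.46   0.39] 22.588717949312453
[-3.57  4.57 -0.5  -1.67  2.58 -0.33 -0.3   0.94 -1.06 -2.33  1.13 -0.55]
```

View pics/top_ov.png

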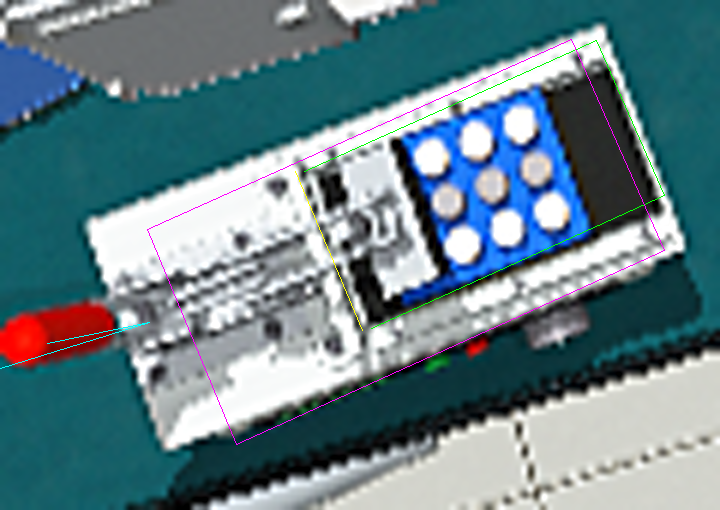

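View pics/side_ov.png

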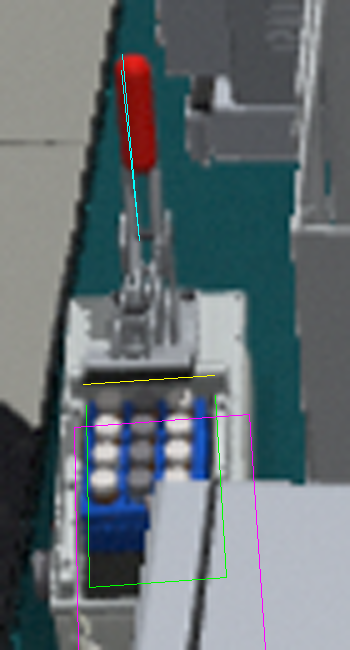

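```bash
python3 - <<'E'
from h import *
from scipy.optimize import least_squares
np.set_printoptions(precision=2,suppress=True)
T=lambda u,v:('top',(195+u/6-.5,285+v/6-.5)); Sd=lambda u,v:('side',(205+u/5-.5,120+v/5-.5))
# unknowns: x,y,yaw, half width w, z of carriage edge, handle angle
def f(v):
    p=v[:3]; w,z,q=v[3:]; o=[]
    for (n,u),X in[(T(90,218),[w,102,z]),(T(605,28),[w,-102,z]),(T(165,450),[-w,102,z]),(T(683,248),[-w,-102,z]),
      (Sd(72,298),[-w,102,z]),(Sd(246,292),[w,102,z])]: o.append(proj(n,S(p,X))-u)
    for d,(n,u) in[(90,Sd(133,56)),(32,Sd(140,170)),(90,T(8,340)),(32,T(112,322))]:
        e=np.radians(77)-q; o.append(proj(n,S(p,[0,84+d*np.cos(e),131+d*np.sin(e)]))-u)
    o.append([(z-78)/4]); return np.concatenate(o)
r=least_squares(f,[405,128,.36,43,78,.1],loss='soft_l1'); print(r.x,np.degrees(r.x[2])); print(r.fun)
p=r.x[:3]; q=r.x[5]; np.save('p.npy',p)
# rack: cap/edge: block top at z=103, -y face edge in top view
for uv in[(547,88),(592,238)]:
    n,u=T(*uv); X=atz(n,u,103); d=X[:2]-p[:2]; c,s=np.cos(p[2]),np.sin(p[2]); print('rack -y edge local',c*d[0]+s*d[1],-s*d[0]+c*d[1])
for uv in[(520,122),(552,210),(463,245),(431,157)]:
    n,u=T(*uv); X=atz(n,u,115); d=X[:2]-p[:2]; print('cap local',c*d[0]+s*d[1],-s*d[0]+c*d[1])
for l,n in[('logbook','top'),('spanner_1','top'),('septa_jar','top')]:
    for d in pinpoint(n,l)[:1]: print(l,atz(n,d['at'],10))
for n,c,k in[('top',(195,285,120,85),6)]:
    im=cv2.imread(f'pics/{n}0.png'); x,y,w,h=c
    im=cv2.resize(im[y:y+h,x:x+w],None,fx=k,fy=k,interpolation=cv2.INTER_CUBIC)
    def L(A,B,col):
        a,b=[tuple(int(v) for v in (proj(n,S(p,X))-[x,y]+.5)*k) for X in(A,B)]; cv2.line(im,a,b,col,1)
    for sx in(-31,31): L([sx,-98,88],[sx,18,88],(0,255,0))
    L([-31,20,100],[31,20,100],(0,255,255))
    e=np.radians(77)-q; L([0,84,131],[0,84+90*np.cos(e),131+90*np.sin(e)],(255,255,0))
    cv2.imwrite(f'pics/{n}_ov2.png',im)
E
```

```text
[403.83 127.23   0.33  43.56  76.9    0.13] 18.962428994957616
[-0.84  0.57  0.43 -0.34 -0.55 -0.22  1.14  0.04 -0.29 -0.09 -0.09  0.19
  0.29  0.77  0.58  1.36  0.21  0.38 -2.14  0.19 -0.28]
rack -y edge local 27.25894153890104 -73.58144005807068
rack -y edge local -28.903760198359844 -70.28766508232286
cap local 18.048791473154328 -60.60395302340561
cap local -15.291312226892186 -60.614439968395054
cap local -15.75127611189021 -26.82454701678183
cap local 17.519178186425677 -26.65287354182656
logbook [509.83 335.88  10.  ]
spanner_1 [419.26 -75.84  10.  ]
septa_jar [ 453.01 -184.42   10.  ]
```

View pics/top_ov2.png

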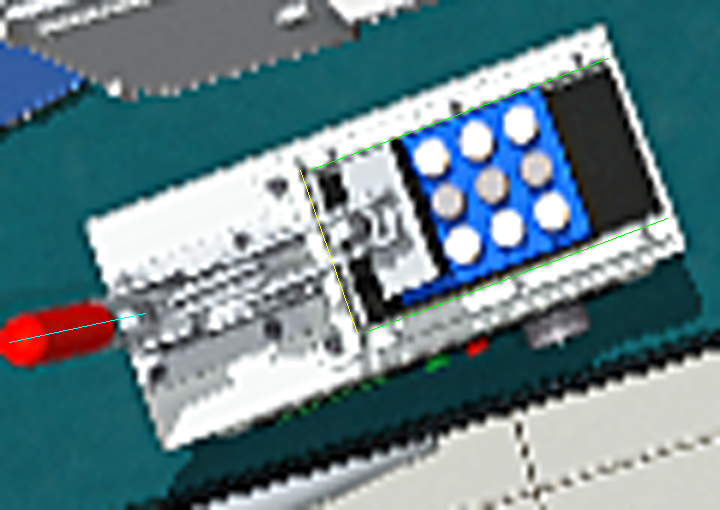

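The overlay fits well: rails, end stop and handle all line up, and the rack's -y edge sits at local y of about -72, about 20 mm short. Next I'll check clearance to the neighbouring white box and compute waypoints.

```bash
cat >> h.py <<'E'
from scipy.spatial.transform import Rotation as Ro
def go(X,local=True,rpy=None,turn=None,pose=None):
    """shift/turn (scaled) from the pose to target"""
    if pose is None:
        s=sense(); pose=(np.array(s['tool_pos']),Ro.from_euler('xyz',s['tcp_rot'],degrees=True))
    P,R=pose; X=S(np.load('p.npy'),X) if local else np.array(X,float)
    dp=R.inv().apply(X-P)/200; T=Ro.from_euler('xyz',rpy,degrees=True) if rpy is not None else R
    rv=np.degrees((R.inv()*T).as_rotvec())/180
    print('world',X.round(1),'dp',dp.round(3),'ang',rv.round(4)); return (X,T)
E
python3 - <<'E'
from h import *
from scipy.optimize import least_squares
np.set_printoptions(precision=3,suppress=True)
def tri(a,b):
    r=least_squares(lambda X:np.r_[proj('side',X)-a,proj('top',X)-b],[450,50,80]); return r.x.round(0),r.fun
print(tri((243,218),(330,272)),tri((232,300),(410,245)))
# tilt test: tool y along shaker y; body leaning to -y
p=np.load('p.npy'); yaw=np.degrees(p[2])
for nm,y0 in[('yaw',yaw),('yaw+180',yaw+180)]:
    R0=Ro.from_euler('xyz',[180,0,y0],degrees=True)
    ax=S([0,0,p[2]],[1,0,0])
    for a in(15,-15):
        T=Ro.from_rotvec(np.radians(a)*ax)*R0; print(nm,a,T.as_euler('xyz',degrees=True),'z local',Ro.from_euler('z',-p[2]).apply(T.apply([0,0,1])))
s=sense();print(s['time'],s['joint_pos'])
E
```

```text
(array([494., -27., 230.]), array([-0.534,  0.141, -0.293, -0.454])) (array([ 541., -198.,  199.]), array([ 3.425, -0.823,  2.143,  3.212]))
yaw 15 [-165.       0.      18.962] z local [ 0.     0.259 -0.966]
yaw -15 [165.      0.     18.962] z local [ 0.    -0.259 -0.966]
yaw+180 15 [ 165.      -0.    -161.038] z local [-0.     0.259 -0.966]
yaw+180 -15 [-165.       0.    -161.038] z local [-0.    -0.259 -0.966]
1.15 [-69.236   7.471  85.268   0.     87.261  -4.892]
```

```bash
python3 - <<'E'
from h import *
o=[-172,0,19]
a=np.array(sense()['tool_pos']); b=S(np.load('p.npy'),[0,-100,180]); print(a,b)
q=None
for f in(.3333,.6667,1): q=go(a+(b-a)*f,False,o,pose=q)
E
```

```text
[ 259.81024901 -540.83757342  231.3006664 ] [436.32763707  32.65417711 180.        ]
world [ 318.6 -349.7  214.2] dp [ 0.679 -0.734  0.085] ang [0.0444 0.0026 0.0369]
world [ 377.5 -158.5  197.1] dp [ 0.589 -0.788  0.197] ang [0. 0. 0.]
world [436.3  32.7 180. ] dp [ 0.589 -0.788  0.197] ang [0. 0. 0.]
```

>>> step_arm(targets=[{"dp": [0.17,-0.18,0.02],"angular": [0.011,0.0005,0.009],"fingers": 1},{"dp": [0.34,-0.36,0.04],"angular": [0.022,0.001,0.018],"fingers": 1},{"dp": [0.51,-0.55,0.06],"angular": [0.033,0.002,0.027],"fingers": 1},{"dp": [0.68,-0.73,0.085],"angular": [0.0444,0.0026,0.0369],"fingers": 1},{"dp": [0.68,-0.73,0.085],"angular": [0.0444,0.0026,0.0369],"fingers": 1},{"dp": [0.68,-0.73,0.085],"angular": [0.0444,0.0026,0.0369],"fingers": 1},{"dp": [0.68,-0.73,0.085],"angular": [0.0444,0.0026,0.0369],"fingers": 1},{"dp": [0.68,-0.73,0.085],"angular": [0.0444,0.0026,0.0369],"fingers": 1}])

```text
time: 2.15
tool_pos: [318.9, -351.1, 214.4]
tcp_rot: [-172.0, -0.0, 18.9]
ft_force: [-1.5, -0.7, -0.1]
finger_gap: 0.2
grip_force: 0.0
```

>>> step_arm(targets=[{"dp": [0.15,-0.2,0.05],"fingers": 1},{"dp": [0.3,-0.4,0.1],"fingers": 1},{"dp": [0.45,-0.6,0.15],"fingers": 1},{"dp": [0.59,-0.79,0.197],"fingers": 1},{"dp": [0.7,-0.94,0.23],"fingers": 1},{"dp": [0.7,-0.94,0.23],"fingers": 1},{"dp": [0.7,-0.94,0.23],"fingers": 1},{"dp": [0.7,-0.94,0.23],"fingers": 1}])

```text
validation failed for argument at $.ta...
```

```bash
python3 - <<'E'
from h import *
s=sense(); print(s['time'],s['tool_pos'],s['tcp_rot'],s['finger_gap'])
q=go([0,-100,180],True,[-172,0,19])
q=go([0,-98,88],True,pose=q)
E
```

```text
2.15 [ 318.87671901 -351.14039457  214.39040708] [-1.72020986e+02 -2.90633763e-03  1.89421871e+01] 0.1811428973636247
world [436.3  32.7 180. ] dp [ 1.178 -1.585  0.396] ang [ 0.0001 -0.0001 -0.0003]
world [435.7  34.5  88. ] dp [0.    0.054 0.457] ang [0. 0. 0.]
```

>>> step_arm(targets=[{"dp": [0.15,-0.2,0.05],"angular": [0,0,0],"fingers": 1},{"dp": [0.3,-0.4,0.1],"angular": [0,0,0],"fingers": 1},{"dp": [0.45,-0.6,0.15],"angular": [0,0,0],"fingers": 1},{"dp": [0.59,-0.79,0.197],"angular": [0,0,0],"fingers": 1},{"dp": [0.7,-0.94,0.23],"angular": [0,0,0],"fingers": 1},{"dp": [0.7,-0.94,0.23],"angular": [0,0,0],"fingers": 1},{"dp": [0.7,-0.94,0.23],"angular": [0,0,0],"fingers": 1},{"dp": [0.7,-0.94,0.23],"angular": [0,0,0],"fingers": 1}])

```text
time: 3.15
tool_pos: [388.7, -123.8, 195.0]
tcp_rot: [-172.0, 0.0, 18.9]
ft_force: [0.3, -0.4, 0.2]
finger_gap: -0.0
grip_force: 0.0
```

>>> step_arm(targets=[{"dp": [0.16,-0.22,0.05],"angular": [0,0,0],"fingers": 1},{"dp": [0.32,-0.43,0.1],"angular": [0,0,0],"fingers": 1},{"dp": [0.478,-0.645,0.166],"angular": [0,0,0],"fingers": 1},{"dp": [0.478,-0.645,0.166],"angular": [0,0,0],"fingers": 1},{"dp": [0.478,-0.645,0.166],"angular": [0,0,0],"fingers": 1},{"dp": [0.478,-0.63,0.26],"angular": [0,0,0],"fingers": 1},{"dp": [0.478,-0.62,0.36],"angular": [0,0,0],"fingers": 1},{"dp": [0.478,-0.62,0.36],"angular": [0,0,0],"fingers": 1}])

```text
time: 4.15
tool_pos: [434.8, 32.5, 139.6]
tcp_rot: [-171.9, 0.2, 18.9]
ft_force: [-0.1, -0.1, -0.3]
finger_gap: -0.1
grip_force: 0.0
```

```bash
cat >> h.py <<'E'
def loc(X):
    p=np.load('p.npy'); d=np.array(X)-[p[0],p[1],0]; return Ro.from_euler('z',-p[2]).apply(d)
E
python3 - <<'E'
from h import *
np.set_printoptions(precision=3,suppress=True)
s=sense(); print(s['time'],s['tool_pos'],s['tcp_rot'],loc(s['tool_pos']),s['ft_force'])
q=go([0,-98,90],True,[-172,0,19]);q=go([0,-68,90],pose=q)
im=snapshot('top'); x,y=235,265
cv2.imwrite('pics/t2.png',cv2.resize(im[y:y+90,x:x+120],None,fx=5,fy=5,interpolation=cv2.INTER_CUBIC))
E
```

```text
4.15 [434.797  32.541 139.606] [-171.938    0.161   18.851] [ -1.484 -99.609 139.606] [-0.113 -0.069 -0.336]
world [435.7  34.5  90. ] dp [0.008 0.027 0.247] ang [-0.     0.001 -0.001]
world [425.9  62.9  90. ] dp [ 0.    -0.149  0.021] ang [0. 0. 0.]
```

View pics/t2.png

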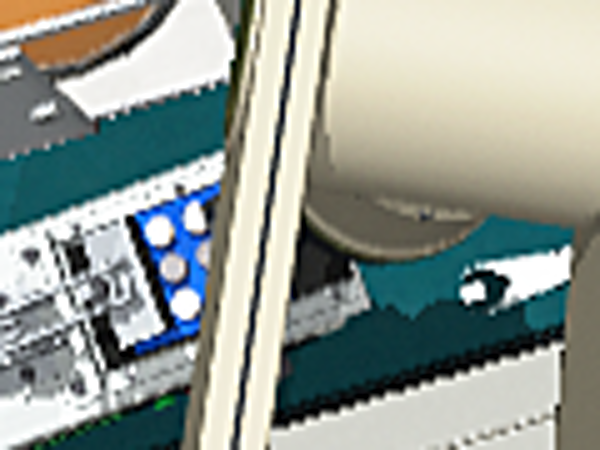

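>>> step_arm(targets=[{"dp": [0.008,0.007,0.06],"angular": [0,0,0],"fingers": 1},{"dp": [0.008,0.014,0.12],"angular": [0,0,0],"fingers": 1},{"dp": [0.008,0.021,0.18],"angular": [0,0,0],"fingers": 1},{"dp": [0.008,0.027,0.25],"angular": [0,0,0],"fingers": 1},{"dp": [0.008,0.027,0.25],"angular": [0,0,0],"fingers": 1},{"dp": [0.008,0.002,0.255],"angular": [0,0,0],"fingers": 1},{"dp": [0.008,-0.023,0.26],"angular": [0,0,0],"fingers": 1},{"dp": [0.008,-0.023,0.26],"angular": [0,0,0],"fingers": 1}])

```text
time: 5.2
tool_pos: [433.8, 46.1, 90.5]
tcp_rot: [-172.0, -0.0, 19.0]
ft_force: [-0.2, -0.5, -0.3]
finger_gap: 0.2
grip_force: 0.0
```

```bash
python3 - <<'E'
from h import *
np.set_printoptions(precision=3,suppress=True)
s=sense(); print(s['time'],s['tcp_rot'],loc(s['tool_pos']),s['ft_force'])
q=go([0,-72,88],True,[-172,0,19])
E
```

```text
5.2 [-172.014   -0.047   19.044] [  2.012 -86.448  90.452] [-0.238 -0.506 -0.268]
world [427.2  59.1  88. ] dp [-0.01  -0.07   0.022] ang [ 0. -0.  0.]
```

Push slowly, 11 mm in this call.

>>> step_arm(targets=[{"dp": [0,-0.007,0.003],"angular": [0,0,0],"fingers": 1},{"dp": [-0.002,-0.014,0.006],"angular": [0,0,0],"fingers": 1},{"dp": [-0.004,-0.021,0.009],"angular": [0,0,0],"fingers": 1},{"dp": [-0.006,-0.028,0.012],"angular": [0,0,0],"fingers": 1},{"dp": [-0.008,-0.035,0.015],"angular": [0,0,0],"fingers": 1},{"dp": [-0.01,-0.042,0.018],"angular": [0,0,0],"fingers": 1},{"dp": [-0.01,-0.049,0.02],"angular": [0,0,0],"fingers": 1},{"dp": [-0.01,-0.055,0.022],"angular": [0,0,0],"fingers": 1}])

```text
time: 6.2
tool_pos: [428.0, 56.0, 87.2]
tcp_rot: [-172.0, -0.0, 19.0]
ft_force: [0.2, -1.5, 0.8]
finger_gap: -0.4
grip_force: 0.5
```

```bash
python3 - <<'E'
from h import *
np.set_printoptions(precision=3,suppress=True)
s=sense(); print(s['time'],s['tcp_rot'],loc(s['tool_pos']),s['ft_force'])
im=snapshot('top')
for n in('top',):
    for d in masks_of(n,'vial_rack')[:3]: print(d['conf'],d['at'])
snapshot('side'); print([(d['conf'],d['at'],cv2.boundingRect(d['pixels'].astype(np.uint8))) for d in masks_of('side','vial_rack')[:2]])
q=go([0,-66,88],True,[-172,0,19])
E
```

```text
6.2 [-172.001   -0.005   19.002] [ -0.274 -75.234  87.222] [ 0.186 -1.527  0.78 ]
0.5 [283.2, 324.2]
[(0.59, [243.3, 210.2], (221, 198, 27, 27))]
world [425.3  64.8  88. ] dp [ 0.002 -0.046  0.002] ang [-0.  0.  0.]
```

>>> step_arm(targets=[{"dp": [0,-0.005,0],"angular": [0,0,0],"fingers": 1},{"dp": [0,-0.01,0],"angular": [0,0,0],"fingers": 1},{"dp": [0,-0.015,0],"angular": [0,0,0],"fingers": 1},{"dp": [0,-0.02,0],"angular": [0,0,0],"fingers": 1},{"dp": [0,-0.025,0],"angular": [0,0,0],"fingers": 1},{"dp": [0,-0.03,0],"angular": [0,0,0],"fingers": 1},{"dp": [0,-0.033,0],"angular": [0,0,0],"fingers": 1},{"dp": [0,-0.033,0],"angular": [0,0,0],"fingers": 1}])

```text
time: 7.4
tool_pos: [425.9, 62.2, 88.1]
tcp_rot: [-172.0, -0.0, 19.0]
ft_force: [-0.8, -0.3, 0.1]
finger_gap: 0.3
grip_force: 0.0
```

```bash
python3 - <<'E'
from h import *
np.set_printoptions(precision=3,suppress=True)
s=sense(); print(s['time'],s['tcp_rot'],loc(s['tool_pos']),s['ft_force'])
n='top';im=snapshot(n)
x,y,w,h,k=225,285,80,65,8
p=np.load('p.npy')
im=cv2.resize(im[y:y+h,x:x+w],None,fx=k,fy=k,interpolation=cv2.INTER_CUBIC)
def L(A,B,col):
    a,b=[tuple(int(v) for v in (proj(n,S(p,X))-[x,y]+.5)*k) for X in(A,B)]; cv2.line(im,a,b,col,1)
for c in np.array([[-17,0],[0,0],[17,0]]):  # home +y edge of caps/blocks
    pass
L([-28,20,103],[28,20,103],(0,255,255)); L([-28,-52,103],[28,-52,103],(0,255,0))
cv2.imwrite('pics/t3.png',im)
E
```

```text
7.4 [-171.993   -0.007   19.007] [ -0.262 -68.682  88.149] [-0.775 -0.32   0.09 ]
```

View pics/t3.png

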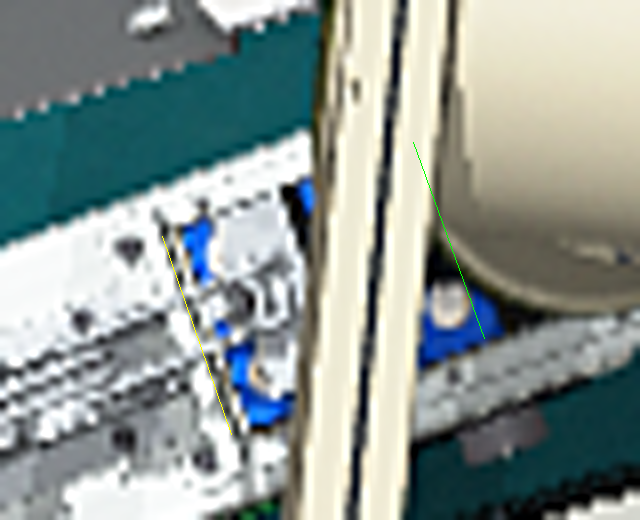

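The rack's +y edge is nearly at the stop, with a gap of about 15 display px (3–4 mm) at (215,330). I'll keep pushing in small steps.

>>> step_arm(targets=[{"dp": [0,-0.003,0],"angular": [0,0,0],"fingers": 1},{"dp": [0,-0.006,0],"angular": [0,0,0],"fingers": 1},{"dp": [0,-0.009,0],"angular": [0,0,0],"fingers": 1},{"dp": [0,-0.012,0],"angular": [0,0,0],"fingers": 1},{"dp": [0,-0.014,0],"angular": [0,0,0],"fingers": 1},{"dp": [0,-0.016,0],"angular": [0,0,0],"fingers": 1},{"dp": [0,-0.017,0],"angular": [0,0,0],"fingers": 1},{"dp": [0,-0.017,0],"angular": [0,0,0],"fingers": 1}])

```text
time: 8.45
tool_pos: [424.8, 65.3, 88.6]
tcp_rot: [-172.0, -0.0, 19.0]
ft_force: [0.6, 0.4, -0.1]
finger_gap: 0.2
grip_force: 0.2
```

>>> step_arm(targets=[{"dp": [0,-0.002,0],"angular": [0,0,0],"fingers": 1},{"dp": [0,-0.004,0],"angular": [0,0,0],"fingers": 1},{"dp": [0,-0.006,0],"angular": [0,0,0],"fingers": 1},{"dp": [0,-0.008,0],"angular": [0,0,0],"fingers": 1},{"dp": [0,-0.009,0],"angular": [0,0,0],"fingers": 1},{"dp": [0,-0.01,0],"angular": [0,0,0],"fingers": 1},{"dp": [0,-0.01,0],"angular": [0,0,0],"fingers": 1},{"dp": [0,-0.01,0],"angular": [0,0,0],"fingers": 1}])

```text
time: 9.45
tool_pos: [424.3, 67.1, 89.0]
tcp_rot: [-172.0, -0.0, 19.0]
ft_force: [0.5, -1.1, -1.0]
finger_gap: 0.1
grip_force: 0.7
```

>>> step_arm(targets=[{"dp": [0,-0.002,0],"angular": [0,0,0],"fingers": 1},{"dp": [0,-0.004,0],"angular": [0,0,0],"fingers": 1},{"dp": [0,-0.006,0],"angular": [0,0,0],"fingers": 1},{"dp": [0,-0.008,0],"angular": [0,0,0],"fingers": 1},{"dp": [0,-0.009,0],"angular": [0,0,0],"fingers": 1},{"dp": [0,-0.01,0],"angular": [0,0,0],"fingers": 1},{"dp": [0,-0.01,0],"angular": [0,0,0],"fingers": 1},{"dp": [0,-0.01,0],"angular": [0,0,0],"fingers": 1}])

```text
time: 10.45
tool_pos: [424.5, 67.8, 89.6]
tcp_rot: [-172.2, -0.1, 19.0]
ft_force: [4.1, -8.7, -0.2]
finger_gap: 0.2
grip_force: 4.7
```

```bash
python3 - <<'E'
from h import *
np.set_printoptions(precision=3,suppress=True)
s=sense(); print(s['time'],loc(s['tool_pos']),s['ft_force'],s['grip_force'])
n='top';im=snapshot(n)
x,y,w,h,k=225,285,80,65,8
im=cv2.resize(im[y:y+h,x:x+w],None,fx=k,fy=k,interpolation=cv2.INTER_CUBIC)
cv2.imwrite('pics/t4.png',im)
E
```

```text
10.45 [  0.251 -62.912  89.603] [ 4.072 -8.716 -0.243] 4.73270371556282
```

View pics/t4.png

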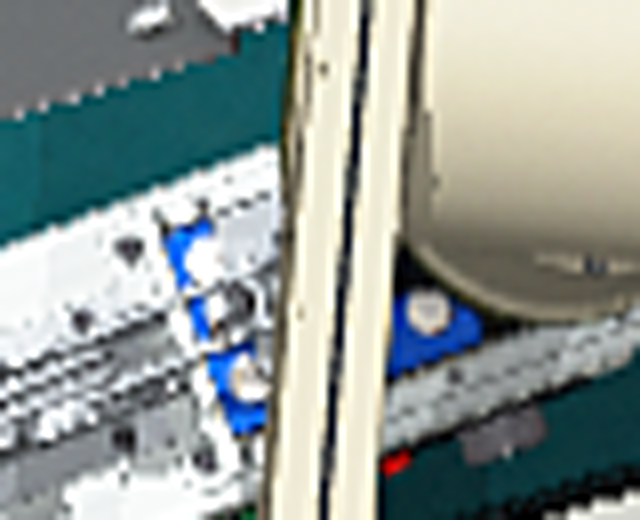

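The rack now touches the stop all along its +y edge (185,245)–(235,415), and the force rose to about 9.6 N, so it is home. I'll back off, lift and go to the handle.

```bash
python3 - <<'E'
from h import *
q0=None
s=sense(); pose=(np.array(s['tool_pos']),Ro.from_euler('xyz',s['tcp_rot'],degrees=True))
go([0,-80,92],pose=pose); q=go([0,-80,240],rpy=[180,0,19],pose=pose)
a=go([0,70,240],pose=q); a=go([0,70,197],pose=a); 
print('arc from [0,70,197]')
for e in (70,60,50,40,30,22,15,8):
    r=np.radians(e); d=70
    c=np.array([0,84+d*np.cos(r)-8.5*np.sin(r),131+d*np.sin(r)+8.5*np.cos(r)])
    t=c-[0,11,0]; print(e,t.round(1),((t-[0,70,197])*[1,-1,-1]/200).round(3))
E
```

```text
world [429.8  51.6  92. ] dp [-0.001  0.083 -0.023] ang [0. 0. 0.]
world [429.8  51.6 240. ] dp [-0.    -0.018 -0.756] ang [-0.0435 -0.0005 -0.0001]
world [381.1 193.4 240. ] dp [ 0.   -0.75 -0.  ] ang [0. 0. 0.]
world [381.1 193.4 197. ] dp [ 0.    -0.     0.215] ang [0. 0. 0.]
arc from [0,70,197]
70 [  0.   89.  199.7] [ 0.    -0.095 -0.013]
60 [  0.  100.6 195.9] [ 0.    -0.153  0.006]
50 [  0.  111.5 190.1] [ 0.    -0.207  0.035]
40 [  0.  121.2 182.5] [ 0.    -0.256  0.072]
30 [  0.  129.4 173.4] [ 0.    -0.297  0.118]
22 [  0.  134.7 165.1] [ 0.    -0.324  0.159]
15 [  0.  138.4 157.3] [ 0.    -0.342  0.198]
8 [  0.  141.1 149.2] [ 0.    -0.356  0.239]
```

>>> step_arm(targets=[{"dp": [0,0.04,-0.01],"angular": [0,0,0],"fingers": 1},{"dp": [0,0.083,-0.023],"angular": [0,0,0],"fingers": 1},{"dp": [0,0.07,-0.15],"angular": [0,0,0],"fingers": 1},{"dp": [0,0.05,-0.35],"angular": [-0.01,0,0],"fingers": 1},{"dp": [0,0.02,-0.55],"angular": [-0.03,0,0],"fingers": 1},{"dp": [0,-0.018,-0.756],"angular": [-0.0435,-0.0005,0],"fingers": 1},{"dp": [0,-0.018,-0.756],"angular": [-0.0435,-0.0005,0],"fingers": 1},{"dp": [0,-0.018,-0.756],"angular": [-0.0435,-0.0005,0],"fingers": 1}])

```text
time: 11.5
tool_pos: [428.9, 52.5, 238.7]
tcp_rot: [-179.8, 0.1, 19.0]
ft_force: [0.2, -1.0, -0.4]
finger_gap: 0.0
grip_force: 0.0
```

>>> step_arm(targets=[{"dp": [0,-0.18,0],"angular": [0,0,0],"fingers": 1},{"dp": [0,-0.37,0],"angular": [0,0,0],"fingers": 1},{"dp": [0,-0.56,0],"angular": [0,0,0],"fingers": 1},{"dp": [0,-0.75,0],"angular": [0,0,0],"fingers": 1},{"dp": [0,-0.75,0],"angular": [0,0,0],"fingers": 1},{"dp": [0,-0.75,0],"angular": [0,0,0],"fingers": 1},{"dp": [0,-0.75,0.1],"angular": [0,0,0],"fingers": 1},{"dp": [0,-0.75,0.1],"angular": [0,0,0],"fingers": 1}])

```text
time: 12.5
tool_pos: [379.6, 192.9, 217.9]
tcp_rot: [-179.8, 0.3, 18.9]
ft_force: [0.7, 1.0, 1.2]
finger_gap: -0.1
grip_force: 0.0
```

```bash
python3 - <<'E'
from h import *
np.set_printoptions(precision=3,suppress=True)
s=sense(); print(s['time'],loc(s['tool_pos']),s['tcp_rot'],s['ft_force'])
im=snapshot('side'); x,y,w,h,k=190,100,100,130,4
cv2.imwrite('pics/s5.png',cv2.resize(im[y:y+h,x:x+w],None,fx=k,fy=k,interpolation=cv2.INTER_CUBIC))
print('grip',[d['at'] for d in pinpoint('side','handle_grip')[:1]],proj('side',S(np.load('p.npy'),[0,84+65*np.cos(1.217),131+65*np.sin(1.217)])))
pose=go([0,70,197],rpy=[180,0,19])
E
```

```text
12.5 [ -1.622  69.984 217.861] [-179.843    0.311   18.91 ] [0.685 1.044 1.181]
grip [[231.1, 140.2]] [232.114 141.724]
world [381.1 193.4 197. ] dp [0.003 0.002 0.114] ang [-0.001  0.001 -0.   ]
```

View pics/s5.png

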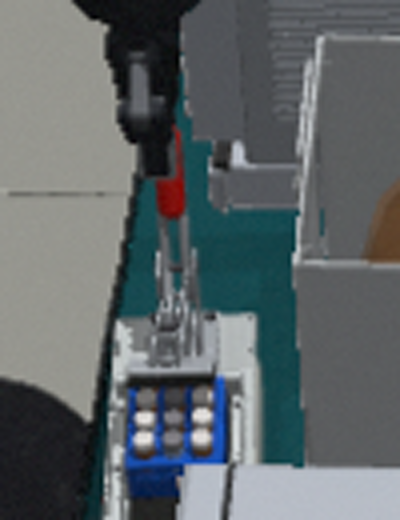

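The side view shows the rack home, and the fingertip at (157,172) just in front of the red grip at (172,170). I'll check the lateral alignment numerically.

```bash
python3 - <<'E'
from h import *
s=sense();P=np.array(s['tool_pos']); u=proj('side',P); print(u,(u-[190,100]+.5)*4)
for x in(-8,0,8):print(x,(proj('side',S(np.load('p.npy'),[x,100,197]))-[190,100]+.5)*4)
E
```

```text
[230.16577047 142.70791243] [162.66308189 172.83164973]
-8 [155.58758007 169.88870084]
0 [169.26975722 169.54930238]
8 [182.9483292  169.20999336]
```

>>> step_arm(targets=[{"dp": [0.02,0,0.05],"angular": [0,0,0],"fingers": 1},{"dp": [0.025,0,0.1],"angular": [0,0,0],"fingers": 1},{"dp": [0.025,0,0.1],"angular": [0,0,0],"fingers": 1},{"dp": [0.025,-0.04,0.095],"angular": [0,0,0],"fingers": 1},{"dp": [0.025,-0.08,0.09],"angular": [0,0,0],"fingers": 1},{"dp": [0.025,-0.11,0.095],"angular": [0,0,0],"fingers": 1},{"dp": [0.025,-0.14,0.1],"angular": [0,0,0],"fingers": 1},{"dp": [0.025,-0.17,0.11],"angular": [0,0,0],"fingers": 1}])

```text
time: 13.6
tool_pos: [373.7, 228.7, 197.9]
tcp_rot: [-179.8, 0.1, 19.0]
ft_force: [0.2, 0.5, -0.4]
finger_gap: 0.1
grip_force: 0.1
```

```bash
python3 - <<'E'
from h import *
np.set_printoptions(precision=3,suppress=True)
s=sense(); L=loc(s['tool_pos']); print(s['time'],L,s['tcp_rot'],s['ft_force'])
for e in (60,50,40,30,22,15,8,4):
    r=np.radians(e); d=70
    t=np.array([L[0],84+d*np.cos(r)-8.5*np.sin(r)-11,131+d*np.sin(r)+8.5*np.cos(r)]); print(e,((t-L)*[1,-1,-1]/200).round(3))
snapshot('side');print([d['at'] for d in pinpoint('side','handle_grip')[:1]])
for e in(70,60,55,50): r=np.radians(e);print(e,proj('side',S(np.load('p.npy'),[0,84+65*np.cos(r),131+65*np.sin(r)])))
E
```

```text
13.6 [  4.506 105.695 197.884] [-179.83     0.078   19.022] [ 0.164  0.533 -0.397]
60 [0.    0.025 0.01 ]
50 [ 0.    -0.029  0.039]
40 [ 0.    -0.077  0.077]
30 [ 0.    -0.118  0.123]
22 [ 0.    -0.145  0.164]
15 [ 0.    -0.164  0.203]
8 [ 0.    -0.177  0.244]
4 [ 0.    -0.183  0.268]
[[232.9, 139.1]]
70 [232.105 141.77 ]
60 [232.45  140.498]
55 [232.639 140.177]
50 [232.836 140.068]
```

>>> step_arm(targets=[{"dp": [0,-0.029,0.035],"angular": [0,0,0],"fingers": 1},{"dp": [0,-0.053,0.058],"angular": [0,0,0],"fingers": 1},{"dp": [0,-0.077,0.077],"angular": [0,0,0],"fingers": 1},{"dp": [0,-0.098,0.1],"angular": [0,0,0],"fingers": 1},{"dp": [0,-0.118,0.123],"angular": [0,0,0],"fingers": 1},{"dp": [0,-0.132,0.143],"angular": [0,0,0],"fingers": 1},{"dp": [0,-0.145,0.164],"angular": [0,0,0],"fingers": 1},{"dp": [0,-0.145,0.164],"angular": [0,0,0],"fingers": 1}])

```text
time: 14.7
tool_pos: [364.3, 256.1, 165.2]
tcp_rot: [-179.8, 0.1, 19.0]
ft_force: [-0.5, 0.0, 3.3]
finger_gap: 0.2
grip_force: 1.3
```

```bash
python3 - <<'E'
from h import *
np.set_printoptions(precision=3,suppress=True)
s=sense(); L=loc(s['tool_pos']); print(s['time'],L,s['tcp_rot'],s['ft_force'])
for e in (22,15,8,5,2):
    r=np.radians(e); d=70
    t=np.array([L[0],84+d*np.cos(r)-8.5*np.sin(r)-11,131+d*np.sin(r)+8.5*np.cos(r)]); print(e,((t-L)*[1,-1,-1]/200).round(3))
snapshot('side');print([d['at'] for d in pinpoint('side','handle_grip')[:1]])
for e in(40,30,20,10): r=np.radians(e);print(e,proj('side',S(np.load('p.npy'),[0,84+65*np.cos(r),131+65*np.sin(r)])))
E
```

```text
14.7 [  4.499 134.711 165.164] [-179.804    0.071   19.029] [-0.491  0.019  3.348]
22 [ 0. -0.  0.]
15 [ 0.    -0.019  0.039]
8 [ 0.    -0.032  0.08 ]
5 [ 0.    -0.036  0.098]
2 [ 0.    -0.04   0.116]
[[231.3, 140.0]]
40 [233.252 140.474]
30 [233.685 141.685]
20 [234.119 143.648]
10 [234.544 146.289]
```

>>> step_arm(targets=[{"dp": [0,-0.01,0.02],"angular": [0,0,0],"fingers": 1},{"dp": [0,-0.019,0.04],"angular": [0,0,0],"fingers": 1},{"dp": [0,-0.025,0.06],"angular": [0,0,0],"fingers": 1},{"dp": [0,-0.032,0.08],"angular": [0,0,0],"fingers": 1},{"dp": [0,-0.034,0.09],"angular": [0,0,0],"fingers": 1},{"dp": [0,-0.036,0.098],"angular": [0,0,0],"fingers": 1},{"dp": [0,-0.036,0.098],"angular": [0,0,0],"fingers": 1},{"dp": [0,-0.036,0.098],"angular": [0,0,0],"fingers": 1}])

```text
time: 15.8
tool_pos: [362.1, 262.6, 145.8]
tcp_rot: [-179.8, 0.1, 19.0]
ft_force: [-0.1, -1.2, -1.0]
finger_gap: -0.4
grip_force: 0.0
```

```bash
python3 - <<'E'
from h import *
np.set_printoptions(precision=3,suppress=True)
s=sense(); L=loc(s['tool_pos']); print(s['time'],L,s['ft_force'])
E
```

```text
15.8 [  4.496 141.564 145.798] [-0.139 -1.218 -1.001]
```

The force has vanished, so the clamp has likely snapped over. I'll nudge down a little to confirm, then retreat upward.

>>> step_arm(targets=[{"dp": [0,0,0.006],"angular": [0,0,0],"fingers": 1},{"dp": [0,0,0.012],"angular": [0,0,0],"fingers": 1},{"dp": [0,0,0.015],"angular": [0,0,0],"fingers": 1},{"dp": [0,0,0.018],"angular": [0,0,0],"fingers": 1},{"dp": [0,0,0.02],"angular": [0,0,0],"fingers": 1},{"dp": [0,0,0.02],"angular": [0,0,0],"fingers": 1},{"dp": [0,0,0.02],"angular": [0,0,0],"fingers": 1},{"dp": [0,0,0.02],"angular": [0,0,0],"fingers": 1}])

```text
time: 16.8
tool_pos: [362.5, 262.9, 144.0]
tcp_rot: [-179.8, -0.0, 19.0]
ft_force: [-7.1, -3.6, 18.5]
finger_gap: -0.3
grip_force: 9.2
```

>>> step_arm(targets=[{"dp": [0,0,-0.1],"angular": [0,0,0],"fingers": 1},{"dp": [0,0,-0.3],"angular": [0,0,0],"fingers": 1},{"dp": [0,0,-0.5],"angular": [0,0,0],"fingers": 1},{"dp": [0,0,-0.7],"angular": [0,0,0],"fingers": 1},{"dp": [0,0,-0.8],"angular": [0,0,0],"fingers": 1},{"dp": [0,0,-0.8],"angular": [0,0,0],"fingers": 1},{"dp": [0,0,-0.8],"angular": [0,0,0],"fingers": 1},{"dp": [0,0,-0.8],"angular": [0,0,0],"fingers": 1}])

```text
time: 17.8
tool_pos: [361.7, 261.8, 299.7]
tcp_rot: [-179.9, 0.3, 19.0]
ft_force: [0.2, -1.0, 0.1]
finger_gap: -0.1
grip_force: 0.0
```

```bash
python3 - <<'E'
from h import *
s=sense(); print(s['time'],loc(s['tool_pos']),s['ft_force'])
a=snapshot('side')[120:230,190:270]; b=snapshot('top')[285:370,180:310]
a=cv2.resize(a,None,fx=4,fy=4,interpolation=cv2.INTER_CUBIC); b=cv2.resize(b,None,fx=3.5,fy=3.5,interpolation=cv2.INTER_CUBIC)
c=np.zeros((440,320+b.shape[1],3),np.uint8); c[:,:320]=a; c[:b.shape[0],320:]=b; cv2.imwrite('pics/end.png',c)
E
```

```text
17.8 [  3.85966068 140.97058862 299.66373075] [ 0.15525317 -0.98649156  0.10498714]
```

View pics/end.png

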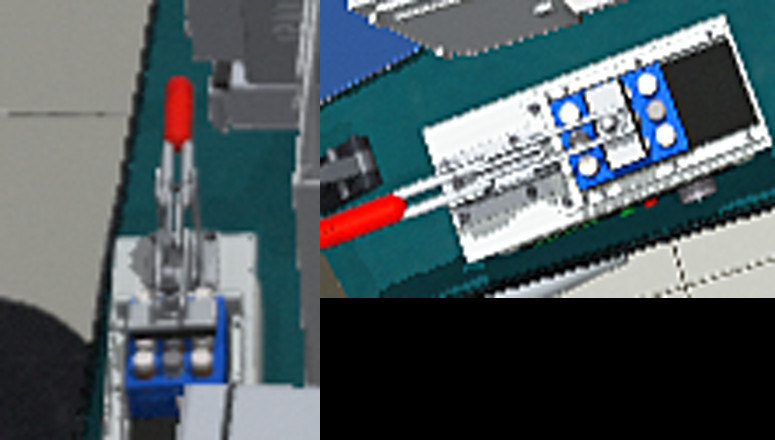

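The nudge met the hard stop at 18 N. The picture shows the handle lying outward and low at (360,220), the pad across the middle caps at (615,125), the rack against the stop and the arm clear of everything.

```bash
python3 -c "
from bench import *
print(hand_in())"
```

```text
the job is handed in; nothing more can be done
None
```

I pushed the rack home against the end stop and locked the clamp with its pad on the middle of the vial caps. The arm was clear of everything when I handed the job in at about 18 s, and no verdict came back.

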